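# Run the stop block round the bent guide rod

## Task

Fit the drilled wooden stop block onto the free end of the jig's bent guide rod, then slide it along the rod and round the bend until it stands right up against the steel collar at the other end, and let go of it there, upright on the board. Work gently by feel, so that the block neither binds nor is forced against the rod or collar, and leave the try square, the screwdriver and the sanding block where they are.

Things in the scene. Friction and masses are not known exactly. Their poses are not given: they have to be found in the camera images.
- jig: plywood board 315 x 225 x 12 mm, screwed to the bench, carrying a bent round steel rod. Origin: under the bend's centre, on the board's underside (bench height); z up. In this frame the board spans x -155 to 160 mm, y -105 to 120 mm. Rod: 12 mm thick, level, its axis 16 mm above the board's upper face. All of it is rigid and fixed and nothing stands over 38 mm above the board
- rod_tip (a point): the very end of the rod's free round tip, on its axis (jig frame -80, -70, 28 mm); axes as the jig's. From here the near leg runs straight along the jig's +x for 80 mm, where the bend begins
- bend_centre (a point): brass screw head, 10 mm across, on the board's upper face at the bend's centre (jig frame 0, 0, 12 mm); axes as the jig's. The bend is an arc of 70 mm centre-line radius about it, turning left (anticlockwise from above) through 45 to 75 degrees: bent by hand, so the angle is in no reading and must be felt or seen
- bend_start (a point): point on the rod's axis where the near leg ends and the bend begins (jig frame 0, -70, 28 mm). After the bend the far leg runs on straight, tangentially, 90 mm to the face of a 26 mm steel collar, held by a wooden post. A block on the rod touching the collar has its bore centre 103 mm from bend_centre in plan, whatever the bend's angle
- stop_block: pale wooden block standing loose and upright on the board, 30 mm long (x, along its bore), 34 mm wide (y), 72 mm tall (z), about 0.06 to 0.13 kg; origin at the centre of its foot. Its upper 40 mm are solid, for gripping across y. Either end may go first onto the rod
- bore (a point): middle of the block's 15 mm round through bore, 16 mm above its foot, so level with the rod when the block stands on the board; axes as the block's, x along the bore. Both mouths have a 1.5 mm chamfer. On the rod the play is 3 mm in all on the straight legs and about half that in the bend
- try_square: try square lying on the bench, 100 x 204 mm, 19 mm high: leave alone; origin at the centre of its underside
- screwdriver: screwdriver with a blue handle lying on the bench, 198 mm long: leave alone; origin at the centre of its underside
- sanding_block: wooden sanding block on the bench, 68 x 115 mm, 31 mm high: leave alone; origin at the centre of its underside
There are look-alikes about, which are no part of the job. Of the things like the stop_block, leave any that is blue or green; of the rest the larger one is meant.

How it is judged:
By the outcome, as a careful person would: the job done as asked, in the order asked, and still so for the second after the job is handed in, with the robot touching nothing.
It also fails if it takes over 72 s, if anything falls off the work surface, if the arm or the gripper's body presses on something with over 40 N, if the wrist force passes 120 N, or if a joint passes its speed limit or range.

## Robot

A 6-joint arm with a two-finger parallel gripper is mounted at the origin on a cart in front of the work surface, level with it; the furniture and walls round the work are solid. World frame = base frame: x ahead of the robot, y to its left, z up, the work surface at z = 0. Lengths are in m, angles in rad, forces in N, time in s.
With the tool pointing down it reaches from about 0.425 to 0.95 m from the base axis. Payload 3.5 kg.
Tool frame: the origin (TCP) lies at the very end of the fingers, on their centre line; the grasp point (between the pads) lies 19 mm behind it; z points along the fingers, y is the line along which they close (so a half turn about z gives the same grasp; the last joint's range is limited). The gripper opens to 85 mm and grips with 20 to 120 N. Pads are 22 mm wide; open, the fingers measure 114 mm over their backs; the gripper's body (76 mm by 85 mm) begins 54 mm behind the grasp point. The pads swing forward as they close: fully open they stand 13 mm farther back than shut.
Start: joints at [0.988, 0.286, 1.577, -0, 1.279, -0.15], TCP at [0.283, 0.613, 0.231] pointing down, gripper open.
Joint ranges: [-2.77, 2.77], [-0.9, 2.22], [0.21, 2.48], [-1.53, 4.67], [0.24, 2.81], [-2.84, 2.84]. Speed limits (rad/s): [2.79, 2.79, 3.14, 3.14, 3.14, 3.14].

## Interface

Orientations are given as a unit quaternion [x, y, z, w].
In Python, from plant import ctrl gives the robot as it stands.
- The arm moves only by the tool carry_out, never from a script. Its argument "deltas" is one flat list of numbers, 6 for each row, row after row: the shift along the tool's x, y, z in m, then the turn, a rotation vector about the tool's x, y, z in rad. A call has 1 to 5 rows; each row is the pose to reach, as a shift and turn from the pose commanded when the call began, along the tool's axes at that moment; what a row does not reach only later rows make up. A row lasts 1/8 s, in which the tool goes at most 62.5 mm and 10.7 degrees, less where a joint would pass 70% of its speed; a pose out of reach is approached as far as the arm can. A call with a gripper value outside its range is refused whole. "grip" is the opening in per cent of the stroke, from 0 (shut) to 100 (fully open), set as the call begins (left out, the last holds). The fingers move at their own pace and stop on an object; "grip_force" is the grip in N (left out, the last holds). Time passes only in rows, so rows that repeat a pose let the fingers close. It gives the time, the measured TCP pose, the force, the opening and the grip force at its end, in the units of the state.
- ctrl.get_state(): the state, without advancing time (a new reading comes with each control period).
- ctrl.read_camera(name): name is "scene" or "top"; returns (picture, depth): 420x560x3 uint8, red, green, blue; 420x560 float32, m along the optical axis (not along the pixel's ray), 0 where there is no reading.
- ctrl.camera_model(name): a dict with "intrinsics" (3x3 intrinsics, pixels), "k1" (the pictures are not rectified: a ray, as slopes to the right and down, at radius r is drawn at 1 + k1 r^2 times it, then the intrinsics apply), "extrinsics" (4x4, takes a point from world to camera coordinates). Camera axes: x right, y down, z forward; pixel columns grow to the right and rows downward; lengths in m; the calibration is good to about 2 mm. A picture is of the moment at which its call begins. camera_model takes no time and is no camera call.
- ctrl.sign_off(): hands the job in; it is judged then, once.
Trained networks look in the newest picture that a camera, given by its name, has taken for a name from the list of things; names that differ only in an ending like _2 or _b are one class to them, and where a whole thing is asked for, a point or a joint stands for the part that bears it (a point fixed in the world has none). Each returns a list of dicts, best first, with "score" (0 to 1); they miss things now and then, are a little off and sometimes report something else, mostly with a low value. They report only what shows in the picture. A call takes as long as a camera call. They do not tell look-alikes from the thing itself.
- ctrl.find_in(camera, query): "uv" ([column, row] in pixels, amid what is visible of it).
The state is a dict: "time": time; "qpos": joint angles; "dq": joint speeds; "joint_efforts": joint torques, N m; "eef_pos": TCP position; "tcp_rot": TCP orientation; "contact_force": force on the tool from outside, world axes, zero at the start; "wrist_torque": the same for the moment, N m; "opening": opening from 0.0 (shut) to 1.0 (fully open); "finger_force": force on a finger pad.
Only numpy, scipy, OpenCV 4.12 (cv2) and the standard library are available. Lean on these libraries where they do the work, as an engineer would, in place of code of your own. Each camera call takes 0.05 s, during which the arm holds its last target. There are 200 camera calls.

## Working session

There is one attempt and no reset: what is moved stays moved. The work goes in short steps, Python scripts to look and compute and a tool call to move; the robot and the scene stay as the last step left them, time stands still between calls to the robot, and variables do not carry over. Pictures are saved under pics/ and viewed, at most 10 in all, crops included, and the job is handed in when it is done.

Besides the shell and the picture viewer there is one more tool, called after "Emit:" in YAML: its name, and indented under it one key for each argument. carry_out: Moves the arm, as the interface text tells. Its arguments: {"type":"object","properties":{"deltas":{"type":"array"},"grip":{"type":"number"},"grip_force":{"type":"number"}},"required":["deltas"]}

```bash
ls; mkdir -p pics; cat > h.py <<'E'
import numpy as np, cv2
from plant import ctrl
def snap(n,f):
    p,d=ctrl.read_camera(n); cv2.imwrite(f'pics/{f}.png',cv2.resize(p[:,:,::-1],None,fx=1.4,fy=1.4)); np.save(f'pics/{n}_d.npy',d); np.save(f'pics/{n}_p.npy',p); return p,d
def ray(n,uv):
    m=ctrl.camera_model(n);K=np.array(m['intrinsics']);E=np.array(m['extrinsics'])
    uv=np.atleast_2d(np.array(uv,float)); q=np.c_[(uv[:,0]-K[0,2])/K[0,0],(uv[:,1]-K[1,2])/K[1,1]]
    s=q.copy()
    for _ in range(20): s=q/(1+m['k1']*(s**2).sum(1,keepdims=True))
    R=E[:3,:3];o=-R.T@E[:3,3]
    return o,np.c_[s,np.ones(len(s))]@R
def atz(n,uv,z):
    o,d=ray(n,uv); return o+d*((z-o[2])/d[:,2:])
def atd(n,uv,dep):
    o,d=ray(n,uv); return o+d*np.reshape(dep,(-1,1))
def proj(n,P):
    m=ctrl.camera_model(n);K=np.array(m['intrinsics']);E=np.array(m['extrinsics'])
    c=np.atleast_2d(P)@E[:3,:3].T+E[:3,3]; s=c[:,:2]/c[:,2:]; s=s*(1+m['k1']*(s**2).sum(1,keepdims=True))
    return s@K[:2,:2].T+K[:2,2]
E
python3 - <<'E'
from h import *
for n in('scene','top'):
    snap(n,n+'1')
    for q in('stop_block','bore','bend_centre','rod_tip','bend_start','jig'):
        try: print(n,q,[(np.round(r['uv']).tolist(),round(r['score'],2)) for r in ctrl.find_in(n,q)][:5])
        except Exception as e: print(n,q,e)
    m=ctrl.camera_model(n);E=np.array(m['extrinsics']);print(-E[:3,:3].T@E[:3,3],m['k1'],m['intrinsics'])
print(ctrl.get_state())
E
```

```text
pics
scene stop_block [([258.0, 170.0], 0.87), ([178.0, 178.0], 0.7), ([279.0, 198.0], 0.59), ([237.0, 184.0], 0.5)]
scene bore [([277.0, 198.0], 0.89), ([259.0, 170.0], 0.8), ([234.0, 179.0], 0.71), ([181.0, 180.0], 0.63), ([296.0, 228.0], 0.59)]
scene bend_centre [([296.0, 233.0], 0.58), ([277.0, 197.0], 0.19)]
scene rod_tip [([297.0, 229.0], 0.88), ([327.0, 363.0], 0.15)]
scene bend_start [([296.0, 228.0], 0.66), ([213.0, 172.0], 0.28)]
scene jig [([295.0, 231.0], 0.66)]
[ 0.06007849 -0.75994369  0.74103725] -0.021898325611113593 [[409.84054866   0.         278.44236504]
 [  0.         409.84054866 213.08241299]
 [  0.           0.           1.        ]]
top stop_block [([150.0, 258.0], 0.71), ([192.0, 209.0], 0.67), ([242.0, 192.0], 0.61), ([272.0, 196.0], 0.6)]
top bore [([243.0, 188.0], 0.79), ([189.0, 208.0], 0.4)]
top bend_centre [([272.0, 194.0], 0.91)]
top rod_tip [([270.0, 193.0], 0.89)]
top bend_start [([271.0, 193.0], 0.66)]
top jig [([270.0, 191.0], 0.64)]
[ 0.25079381 -0.0963727   1.26680313] -0.08969958009814674 [[450.99054627   0.         274.48881422]
 [  0.         450.99054627 205.76922331]
 [  0.           0.           1.        ]]
{'time': 0.7, 'qpos': array([ 9.87966342e-01,  2.86281084e-01,  1.57665619e+00, -8.23456464e-06,
        1.27859449e+00, -1.50007902e-01]), 'dq': array([-0.00044051,  0.00047766, -0.00055484, -0.00136018, -0.00022815,
        0.00024242]), 'joint_efforts': array([ 6.03395201e-04, -4.05827093e+01, -2.92858529e+01, -1.03709306e-04,
        5.00009828e-04, -6.00344052e-06]), 'eef_pos': array([0.28310131, 0.61276978, 0.23136125]), 'tcp_rot': array([2.14724611e-01, 9.76674634e-01, 2.70117730e-05, 1.45888854e-05]), 'contact_force': array([0.30228811, 0.28089381, 0.87666327]), 'wrist_torque': array([ 0.01657141, -0.05448075, -0.00699821]), 'finger_force': 0.0, 'opening': 1.0005881843182112}
```

View pics/scene1.png

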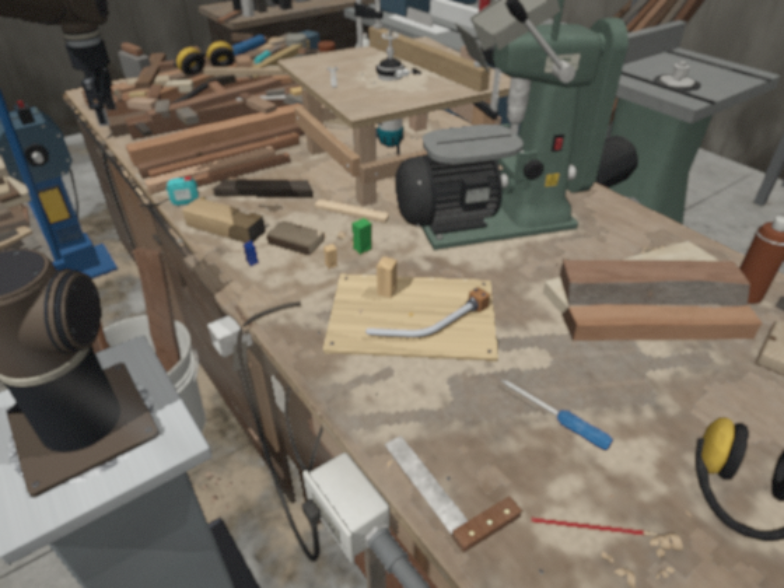

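View pics/top1.png

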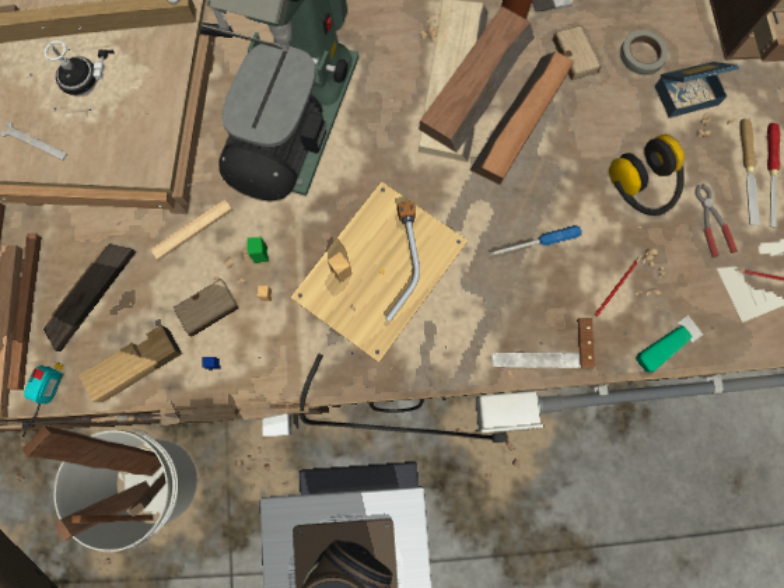

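The scene view shows the board with the bent rod. The pale block is at about (277,198) native, with a small pale decoy at (237,184) and blue and green ones beyond it. In the top view the block is at (242,189) and the brass screw at about (272,194). Next I'll crop both more closely.

```bash
python3 - <<'E'
import cv2,numpy as np
p=np.load('pics/top_p.npy')[120:265,200:345]
q=np.load('pics/scene_p.npy')[175:260,225:360]
cv2.imwrite('pics/topc.png',cv2.resize(p[:,:,::-1],None,fx=4,fy=4,interpolation=cv2.INTER_CUBIC))
cv2.imwrite('pics/scenec.png',cv2.resize(q[:,:,::-1],None,fx=5,fy=5,interpolation=cv2.INTER_CUBIC))
E
```

```text
(no output)
```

View pics/topc.png

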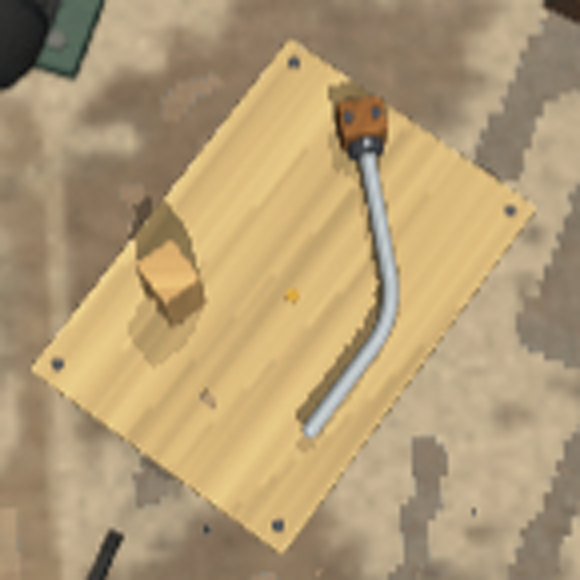

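View pics/scenec.png

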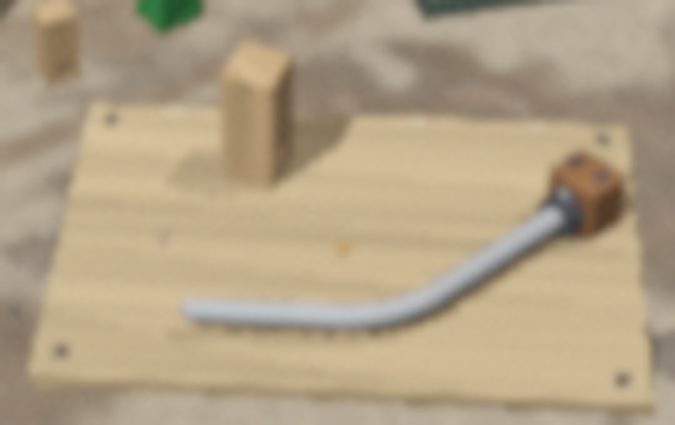

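The top crop shows the board corners at (292,39), (536,209), (281,553) and (33,369). The rod tip is at about (306,435), the screw at (291,295) and the block top at about (170,268). No bore mouth shows clearly in either crop, so I'll fit the board pose and look closer at the block.

```bash
cat >> h.py <<'E'
def fit2(J,W): # 2d rigid
    jc,wc=J.mean(0),W.mean(0); U,S,V=np.linalg.svd((J-jc).T@(W-wc)); R=(V.T@np.diag([1,np.linalg.det(V.T@U.T)])@U.T); t=wc-R@jc
    return R,t,(J@R.T+t-W)
E
python3 - <<'E'
from h import *
J=np.array([[.16,.12],[.16,-.105],[-.155,-.105],[-.155,.12]])
ct=(np.array([[292,39],[536,209],[281,553],[33,369]])+.5)/4-.5+[200,120]
cs=(np.array([[632,125],[652,408],[30,378],[92,103]])+.5)/5-.5+[225,175]
# scene order: A(.16,.12),B(.16,-.105),C,D
for n,c in(('top',ct),('scene',cs)):
    W=atz(n,c,.012)[:,:2]; R,t,e=fit2(J,W); print(n,t,np.degrees(np.arctan2(R[1,0],R[0,0])),np.round(e*1e3,1).tolist())
print('screw',atz('top',(np.array([[291,295]])+.5)/4-.5+[200,120],.012),atz('scene',(np.array([[343,247]])+.5)/5-.5+[225,175],.012))
print('tip',atz('top',(np.array([[307,435]])+.5)/4-.5+[200,120],.028),atz('scene',(np.array([[184,306]])+.5)/5-.5+[225,175],.028))
cl=lambda p:cv2.normalize(p,None,0,255,cv2.NORM_MINMAX)
a=cl(np.load('pics/top_p.npy')[174:206,228:256]); b=cl(np.load('pics/scene_p.npy')[180:216,264:288])
f=lambda p,s:cv2.resize(p[:,:,::-1],None,fx=s,fy=s,interpolation=cv2.INTER_CUBIC)
A=f(a,14);B=f(b,14); h=max(A.shape[0],B.shape[0]); pad=lambda x:np.pad(x,((0,h-x.shape[0]),(0,0),(0,0)))
cv2.imwrite('pics/blk.png',np.hstack([pad(A),pad(B)]))
d=np.load('pics/top_d.npy');print(np.round(atd('top',[[242,187]],d[187,242]),3))
print(np.round(d[174:206:2,228:256:2],3))
E
```

```text
top [ 0.58239052 -0.11168358] -40.58659621272028 [[1.4, 0.3], [0.5, -2.6], [-2.2, -0.5], [0.3, 2.8]]
scene [ 0.58151546 -0.11368723] -40.548117832985874 [[-2.5, -1.3], [3.3, -0.7], [0.6, 3.0], [-1.3, -1.0]]
screw [[ 0.58341033 -0.11020427  0.012     ]] [[ 0.5828719  -0.11031869  0.012     ]]
tip [[ 0.47763222 -0.11398311  0.028     ]] [[ 0.47796828 -0.11240587  0.028     ]]
[[ 0.589 -0.028  0.083]]
[[1.325 1.322 1.323 1.329 1.326 1.31  1.314 1.314 1.314 1.313 1.31  1.311
  1.309 1.312]
 [1.318 1.32  1.319 1.324 1.31  1.312 1.31  1.306 1.309 1.306 1.312 1.306
  1.306 1.312]
 [1.315 1.323 1.322 1.305 1.309 1.31  1.31  1.313 1.306 1.305 1.308 1.315
  1.309 1.305]
 [1.321 1.321 1.305 1.313 1.306 1.309 1.306 1.229 1.308 1.305 1.304 1.306
  1.308 1.303]
 [1.319 1.306 1.309 1.306 1.31  1.301 1.23  1.228 1.231 1.302 1.303 1.308
  1.307 1.306]
 [1.313 1.302 1.305 1.306 1.228 1.228 1.228 1.233 1.224 1.229 1.302 1.307
  1.306 1.298]
 [1.305 1.307 1.309 1.227 1.227 1.229 1.23  1.231 1.229 1.226 1.302 1.303
  1.301 1.301]
 [1.302 1.299 1.303 1.301 1.224 1.228 1.229 1.226 1.225 1.226 1.227 1.298
  1.299 1.299]
 [1.301 1.307 1.3   1.3   1.246 1.221 1.225 1.224 1.223 1.225 1.224 1.3
  1.298 1.301]
 [1.303 1.297 1.297 1.297 1.285 1.227 1.227 1.226 1.225 1.223 1.245 1.258
  1.302 1.3  ]
 [1.297 1.296 1.297 1.296 1.3   1.271 1.224 1.225 1.232 1.247 1.262 1.277
  1.302 1.295]
 [1.296 1.295 1.293 1.301 1.289 1.294 1.257 1.237 1.253 1.271 1.277 1.293
  1.298 1.295]
 [1.299 1.296 1.292 1.294 1.301 1.299 1.293 1.259 1.272 1.289 1.293 1.294
  1.292 1.294]
 [1.289 1.292 1.294 1.293 1.292 1.298 1.293 1.285 1.287 1.293 1.293 1.287
  1.292 1.292]
 [1.293 1.286 1.295 1.295 1.29  1.295 1.295 1.29  1.296 1.295 1.291 1.291
  1.289 1.296]
 [1.289 1.287 1.294 1.292 1.287 1.294 1.29  1.292 1.291 1.286 1.293 1.289
  1.291 1.287]]
```

View pics/blk.png

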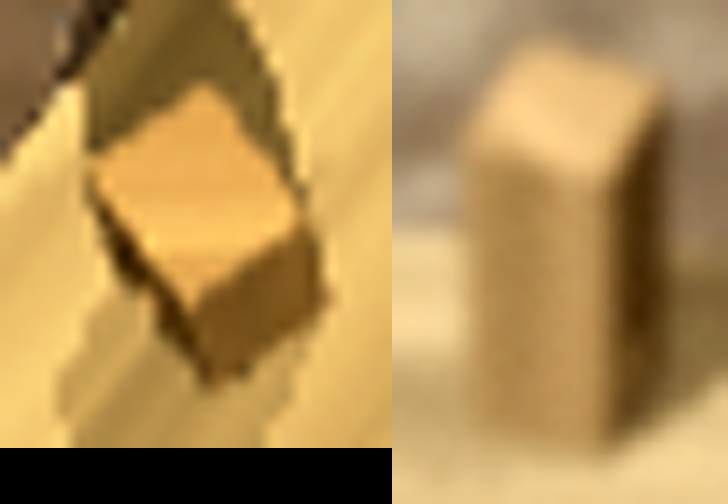

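```bash
cat > fit.py <<'E'
from h import *
from scipy.optimize import least_squares
from scipy.spatial import cKDTree
def curve(a,L=.09,s0=0):
    x=np.arange(-.08+s0,0,.0005); P=[np.c_[x,np.full_like(x,-.07)]]
    th=np.arange(0,a,.005); P.append(np.c_[.07*np.sin(th),-.07*np.cos(th)])
    s=np.arange(0,L,.0005)[:,None]; P.append(np.array([.07*np.sin(a),-.07*np.cos(a)])+s*[np.cos(a),np.sin(a)])
    return np.vstack(P)
def world(p,J): c,s=np.cos(p[2]),np.sin(p[2]); return np.c_[J@np.array([[c,s],[-s,c]])+p[:2],np.full(len(J),.028)]
if __name__=='__main__':
    M={}
    p0=np.array([.5828,-.1118,np.radians(-40.57),np.radians(55)])
    for n in('top','scene'):
        im=np.load(f'pics/{n}_p.npy'); hsv=cv2.cvtColor(im,cv2.COLOR_RGB2HSV)
        m=((hsv[...,1]<70)&(hsv[...,2]>70)).astype(np.uint8)
        reg=np.zeros_like(m); J=np.array([[-.1,-.085],[.06,-.085],[.15,0],[.15,.06],[.1,.08],[0,-.045],[-.1,-.045]])
        cv2.fillPoly(reg,[proj(n,world(p0,J)).astype(np.int32)],1)
        k,l,st,_=cv2.connectedComponentsWithStats(m*reg); i=1+st[1:,4].argmax(); v,u=np.nonzero(l==i); M[n]=np.c_[u,v]; print(n,len(u))
    def res(p):
        r=[]
        for n,uv in M.items():
            d=cKDTree(proj(n,world(p,curve(p[3])))).query(uv)[0]; r.append(d/2)
            w=proj(n,world(p,np.array([[0,0.]]))-[0,0,.016])[0]
            s={'top':(np.array([291,295])+.5)/4-.5+[200,120],'scene':(np.array([343,247])+.5)/5-.5+[225,175]}[n]; r.append((w-s)*3)
            # tip end: projected tip vs extreme
        return np.concatenate(r)
    best=min((least_squares(res,np.r_[p0[:3],np.radians(a)],x_scale=[.01,.01,.05,.05],diff_step=1e-3) for a in(48,60,70)),key=lambda r:r.cost)
    p=best.x; print(p[:2],np.degrees(p[2:]),best.cost,np.sqrt(np.diag(np.linalg.inv(best.jac.T@best.jac))))
    q=(np.array([[204,85],[92,165],[190,303],[300,215]])+.5)/14-.5+[228,174]
    C=atz('top',q,.084)[:,:2]; c=C.mean(0)
    v=[C[0]-C[1],C[3]-C[2],C[1]-C[2],C[0]-C[3]]
    print('block',c,[(round(np.linalg.norm(x)*1e3,1),round(np.degrees(np.arctan2(x[1],x[0])),1)) for x in v])
    q=(np.array([[540-392,38],[465-392,148],[608-392,180],[662-392,82]])+.5)/14-.5+[264,180]
    C=atz('scene',q,.084)[:,:2];print(C.mean(0),[(round(np.linalg.norm(C[i]-C[i-1])*1e3,1),round(np.degrees(np.arctan2(*(C[i]-C[i-1])[::-1])),1)) for i in range(4)])
    np.save('p.npy',p)
E
python3 fit.py
```

```text
top 352
scene 670
[ 0.5823954 -0.1114237] [-43.55768464  50.41063731] 575.4380292946296 [0.00039617 0.00029962 0.00813495 0.0121165 ]
block [ 0.58772752 -0.02695364] [(np.float64(27.0), np.float64(-57.2)), (np.float64(27.5), np.float64(-54.2)), (np.float64(34.0), np.float64(31.0)), (np.float64(32.6), np.float64(31.8))]
[ 0.58648463 -0.02801475] [(np.float64(28.2), np.float64(111.8)), (np.float64(39.1), np.float64(-147.5)), (np.float64(29.4), np.float64(-57.0)), (np.float64(33.6), np.float64(35.4))]
```

```bash
sed -i "s/r.append(d\/2)/r.append(np.minimum(d,5)\/2)/" fit.py; sed -i "s/    best=min/    V=[]\n    for n in M:\n        im=np.load(f'pics\/{n}_p.npy').copy(); im[M[n][:,1],M[n][:,0]]=[255,0,0]; c=proj(n,world(p0,np.array([[0,0.]])))[0].astype(int); V.append(cv2.resize(im[c[1]-45:c[1]+45,c[0]-45:c[0]+45,::-1],(400,400),interpolation=0))\n    cv2.imwrite('pics\/mask.png',np.hstack(V))\n    best=min/" fit.py; python3 fit.py
```

```text
top 352
scene 670
[ 0.58333927 -0.11139449] [-42.13046578  48.93169388] 561.4002043245567 [0.00041835 0.00029994 0.00818224 0.01203223]
block [ 0.58772752 -0.02695364] [(np.float64(27.0), np.float64(-57.2)), (np.float64(27.5), np.float64(-54.2)), (np.float64(34.0), np.float64(31.0)), (np.float64(32.6), np.float64(31.8))]
[ 0.58648463 -0.02801475] [(np.float64(28.2), np.float64(111.8)), (np.float64(39.1), np.float64(-147.5)), (np.float64(29.4), np.float64(-57.0)), (np.float64(33.6), np.float64(35.4))]
```

View pics/mask.png

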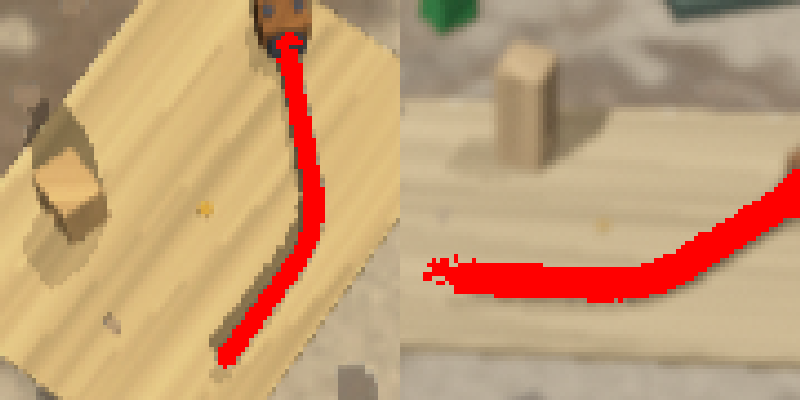

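The mask overlay shows the rod well segmented in the top view, and slightly ragged at the tip in the scene view. I'll refit with a simplex.

```bash
cat > fit2.py <<'E'
import fit; from fit import *
from scipy.optimize import minimize
p0=np.array([.5828,-.1118,np.radians(-40.57),np.radians(50)]); M={}
for n,S in(('top',70),('scene',55)):
    hsv=cv2.cvtColor(np.load(f'pics/{n}_p.npy'),cv2.COLOR_RGB2HSV)
    m=((hsv[...,1]<S)&(hsv[...,2]>70)).astype(np.uint8)
    v,u=np.nonzero(m); uv=np.c_[u,v]; d=cKDTree(proj(n,world(p0,curve(p0[3],.075,.01)))).query(uv)[0]; M[n]=uv[d<6]
def cost(p,names,full=0):
    r=0
    for n in names:
        d=cKDTree(proj(n,world(p,curve(p[3])))).query(M[n])[0]; r+=(np.minimum(d,7)**2).sum()/ (len(d))
        w=proj(n,world(p,np.array([[0,0.]]))-[0,0,.016])[0]
        s={'top':(np.array([291,295])+.5)/4-.5+[200,120],'scene':(np.array([343,247])+.5)/5-.5+[225,175]}[n]; r+=((w-s)**2).sum()*.3
    return r
for names in(['top'],['scene'],['top','scene']):
    best=min((minimize(cost,np.r_[p0[:3],np.radians(a)],args=(names,),method='Nelder-Mead',options=dict(initial_simplex=np.r_[p0[:3],np.radians(a)]+np.vstack([np.zeros(4),np.diag([.003,.003,.04,.05])]),maxiter=400)) for a in(50,62)),key=lambda r:r.fun)
    p=best.x; print(names,p[:2],np.degrees(p[2:]),best.fun)
    if names==['top','scene']: np.save('p.npy',p)
E
python3 fit2.py
```

```text
['top'] [ 0.58349747 -0.11068716] [-39.77078524  45.46948366] 1.6145133304362658
['scene'] [ 0.58266316 -0.1111462 ] [-40.17221891  45.8680643 ] 3.1267923104060693Traceback (most recent call last):
  File "fit2.py", line 16, in <module>
    best=min((minimize(cost,np.r_[p0[:3],np.radians(a)],args=(names,),method='Nelder-Mead',options=dict(initial_simplex=np.r_[p0[:3],np.radians(a)]+np.vstack([np.zeros(4),np.diag([.003,.003,.04,.05])]),maxiter=400)) for a in(50,62)),key=lambda r:r.fun)
  File "fit2.py", line 16, in <genexpr>
    best=min((minimize(cost,np.r_[p0[:3],np.radians(a)],args=(names,),method='Nelder-Mead',options=dict(initial_simplex=np.r_[p0[:3],np.radians(a)]+np.vstack([np.zeros(4),np.diag([.003,.003,.04,.05])]),maxiter=400)) for a in(50,62)),key=lambda r:r.fun)
              ~~~~~~~~^^^^^^^^^^^^^^^^^^^^^^^^^^^^^^^^^^^^^^^^^^^^^^^^^^^^^^^^^^^^^^^^^^^^^^^^^^^^^^^^^^^^^^^^^^^^^^^^^^^^^^^^^^^^^^^^^^^^^^^^^^^^^^^^^^^^^^^^^^^^^^^^^^^^^^^^^^^^^^^^^^^^^^^^^^^^^^^^^^^^^^^^^^^^^^^^^
    res = _minimize_neldermead(fun, x0, args, callback, bounds=bounds,
                               **options)
    fxcc = func(xcc)
    fx = function(np.copy(x), *(wrapper_args + args))
  File "fit2.py", line 11, in cost
    d=cKDTree(proj(n,world(p,curve(p[3])))).query(M[n])[0]; r+=(np.minimum(d,7)**2).sum()/ (len(d))
              ~~~~^^^^^^^^^^^^^^^^^^^^^^^^
  File "h.py", line 17, in proj
    m=ctrl.camera_model(n);K=np.array(m['intrinsics']);E=np.array(m['extrinsics'])
ValueError: time passes only in moves, steps and waits
```

```bash
cat >> h.py <<'E'
from scipy.spatial.transform import Rotation as Rn
_cm={}
_o=ctrl.camera_model
def _c(n):
    if n not in _cm: _cm[n]=_o(n)
    return _cm[n]
JP=np.array([.5830,-.1110,np.radians(-40.3)]); BEND=np.radians(45.7)
def j2w(x,y): c,s=np.cos(JP[2]),np.sin(JP[2]); return JP[:2]+np.array([c*x-s*y,s*x+c*y])
def w2j(P): c,s=np.cos(JP[2]),np.sin(JP[2]); d=np.asarray(P)[:2]-JP[:2]; return np.array([c*d[0]+s*d[1],-s*d[0]+c*d[1]])
def thd():
    R=Rn.from_quat(ctrl.get_state()['tcp_rot']).as_matrix(); return np.degrees(np.arctan2(R[1,1],R[0,1]))
def delta(pos,bore_deg,pose=None):
    # target TCP pos, bore yaw deg -> tool frame delta incl. levelling
    s=ctrl.get_state(); p,q=(s['eef_pos'],s['tcp_rot']) if pose is None else pose
    R=Rn.from_quat(q).as_matrix(); th=np.radians(bore_deg+90)
    T=np.array([[-np.sin(th),np.cos(th),0],[np.cos(th),np.sin(th),0],[0,0,-1]]).T
    return np.round(np.r_[R.T@(np.asarray(pos)-p),Rn.from_matrix(R.T@T).as_rotvec()],4).tolist()
E
python3 -c "
from h import *
print(delta([.5872,-.0274,.15],-56)); print(w2j([.5872,-.0274]))"
```

```text
[-0.5446, -0.4536, 0.0813, 0.0001, 0.0, 0.5446]
[-0.05086842  0.06647559]
```

Emit:
carry_out:
  deltas: [-0.045,-0.0375,0,0,0,0.11,-0.09,-0.075,0,0,0,0.22,-0.135,-0.1125,0,0,0,0.33,-0.18,-0.15,0,0,0,0.44,-0.225,-0.1875,0,0,0,0.5446]

```text
time: 1.32
eef_pos: [0.4093, 0.3465, 0.2317]
tcp_rot: [0.471, 0.882, 0.0, 0.0]
contact_force: [0.4, -0.3, -1.3]
opening: 1.005
finger_force: 0.0
```

```bash
python3 -c "
from h import *
print(delta([.5872,-.0274,.15],-56)); print(ctrl.get_state()['eef_pos'],ctrl.get_state()['time'])"
```

```text
[-0.4097, -0.0604, 0.0817, 0.001, 0.0002, -0.0031]
[0.40928587 0.34652659 0.23168787] 1.325
```

Emit:
carry_out:
  deltas: [-0.058,-0.0085,0,0,0,0,-0.116,-0.017,0,0,0,0,-0.174,-0.0255,0,0,0,0,-0.232,-0.034,0.02,0,0,0,-0.29,-0.0425,0.05,0,0,0]

```text
time: 1.95
eef_pos: [0.536, 0.0848, 0.184]
tcp_rot: [0.47, 0.883, 0.001, 0.002]
contact_force: [1.2, 0.6, 0.6]
opening: 0.999
finger_force: 0.0
```

Emit:
carry_out:
  deltas: [-0.06,-0.009,0.015,0,0,0,-0.112,-0.017,0.03,0,0,0,-0.1185,-0.018,0.0317,0,0,0,-0.1185,-0.018,0.0317,0,0,0]

```text
time: 2.45
eef_pos: [0.5856, -0.0217, 0.1511]
tcp_rot: [0.47, 0.883, 0.0, -0.0]
contact_force: [0.0, 0.2, -1.3]
opening: 0.999
finger_force: 0.0
```

```bash
python3 -c "
from h import *
snap('top','top2');snap('scene','scene2')
print(delta([.5872,-.0274,.048],-56)); s=ctrl.get_state();print(s['eef_pos'],s['contact_force'],s['qpos'])
a=np.load('pics/top_p.npy')[150:230,190:310];b=np.load('pics/scene_p.npy')[140:240,225:345]
cv2.imwrite('pics/c2.png',np.hstack([cv2.resize(a[:,:,::-1],(396,400)),cv2.resize(b[:,:,::-1],(400,400))]))"
```

```text
[-0.0067, -0.0025, 0.1037, 0.0005, 0.0001, 0.0012]
[ 0.58549047 -0.02050416  0.15165922] [-0.18620343  0.97021626  0.02086522] [-2.08239563e-01  1.70003937e-01  1.86742462e+00  3.67609102e-04
  1.10374029e+00 -8.02972066e-01]
```

View pics/c2.png

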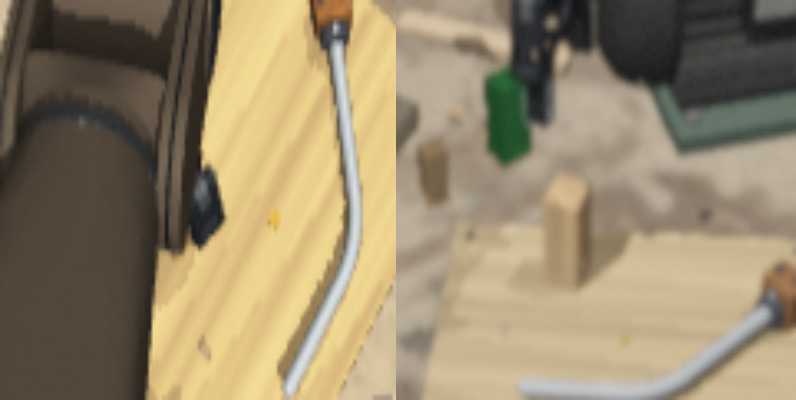

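The scene crop shows a finger at about (540,120), above and behind the block top at (568,180). I'll check that against the projection.

```bash
python3 -c "
from h import *
th=np.radians(34);y=np.array([np.cos(th),np.sin(th),0])
P=np.array([.5855,-.0205,.151+.013])
uv=proj('scene',[P-y*.05,P,P+y*.05,[.5872,-.0274,.084]]);print((uv-[225,140])*[3.333,4]+[396,0])"
```

```text
[[536.23331997 126.05997667]
 [559.13914145  85.4966677 ]
 [580.53664729  47.61266541]
 [566.8067848  189.14342794]]
```

Emit:
carry_out:
  deltas: [-0.0067,-0.0025,0.05,0,0,0,-0.0067,-0.0025,0.095,0,0,0,-0.0067,-0.0025,0.1037,0,0,0,-0.0067,-0.0025,0.1037,0,0,0]

```text
time: 3.05
eef_pos: [0.5876, -0.0277, 0.0483]
tcp_rot: [0.469, 0.883, 0.0, 0.0]
contact_force: [0.7, 0.7, 1.0]
opening: 1.0
finger_force: 0.0
```

Emit:
carry_out:
  deltas: [0,0,0,0,0,0,0,0,0,0,0,0,0,0,0,0,0,0,0,0,0,0,0,0,0,0,0,0,0,0]
  grip: 0
  grip_force: 30

```text
time: 3.68
eef_pos: [0.5883, -0.0288, 0.0488]
tcp_rot: [0.47, 0.883, 0.0, 0.001]
contact_force: [0.0, 0.4, 5.9]
opening: 0.393
finger_force: 30.8
```

```bash
python3 -c "
from h import *
w=j2w(-.125,-.07);print(w,delta([*w,.078],-40.3)); s=ctrl.get_state();print(s['eef_pos'],s['contact_force'])"
```

```text
[ 0.44239117 -0.08353806] [0.0362, -0.1515, -0.0294, 0.0012, 0.0018, -0.2741]
[ 0.58832962 -0.02882907  0.04883049] [3.11773504e-04 4.05579363e-01 5.90594316e+00]
```

Emit:
carry_out:
  deltas: [0,0,-0.03,0,0,0,0.012,-0.05,-0.03,0,0,-0.09,0.024,-0.1,-0.03,0,0,-0.18,0.0362,-0.1515,-0.03,0,0,-0.274,0.0362,-0.1515,-0.03,0,0,-0.274]

```text
time: 4.3
eef_pos: [0.4371, -0.0829, 0.0754]
tcp_rot: [0.346, 0.938, 0.0, -0.003]
contact_force: [0.3, -0.0, -0.9]
opening: 0.398
finger_force: 30.4
```

```bash
python3 -c "
from h import *
snap('top','top3');snap('scene','scene3')
a=np.load('pics/top_p.npy')[170:250,220:320];b=np.load('pics/scene_p.npy')[170:260,225:335]
cv2.imwrite('pics/c3.png',np.hstack([cv2.resize(a[:,:,::-1],(400,320)),cv2.resize(b[:,:,::-1],(391,320))]))
w=j2w(-.125,-.07);print(delta([*w,.0485],-40.3));s=ctrl.get_state();print(s['eef_pos'],s['contact_force'],s['wrist_torque'],thd()-90)"
```

```text
[-0.0009, 0.0007, 0.0288, 0.0003, 0.0003, -0.0015]
[ 0.44124944 -0.08344777  0.07734766] [ 0.34115506  0.15399666 -0.30308592] [-0.05956171 -0.04784563 -0.01836615] -40.385666291071146
```

View pics/c3.png

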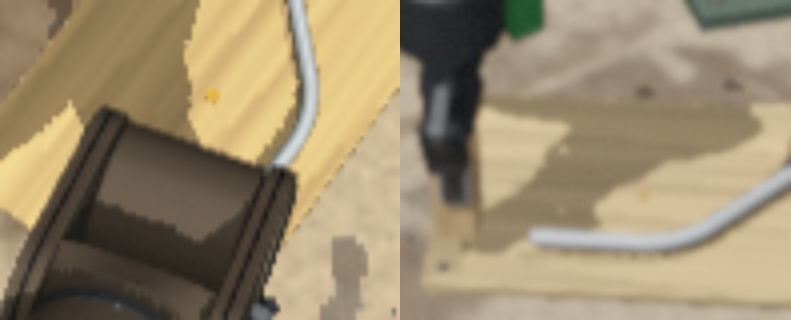

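Emit:
carry_out:
  deltas: [-0.001,0.0007,0.02,0,0,0,-0.001,0.0007,0.0278,0,0,-0.001,-0.016,0.0007,0.0278,0,0,-0.001,-0.026,0.0007,0.0278,0,0,-0.001,-0.026,0.0007,0.0278,0,0,-0.001]

```text
time: 5.03
eef_pos: [0.463, -0.1003, 0.0501]
tcp_rot: [0.344, 0.939, -0.0, 0.001]
contact_force: [0.4, 0.5, -0.4]
opening: 0.394
finger_force: 29.9
```

```bash
cat > g.py <<'E'
import sys; from h import *
s=ctrl.get_state(); print('t',s['time'],'z',round(s['eef_pos'][2],4),'jig mm',np.round(w2j(s['eef_pos'])*1e3,1),'r',round(np.linalg.norm(w2j(s['eef_pos']))*1e3,1),'bore',round(thd()-90,2))
c,sn=np.cos(JP[2]),np.sin(JP[2]); f=s['contact_force']; print('Fjig',np.round([c*f[0]+sn*f[1],-sn*f[0]+c*f[1],f[2]],1),'M',np.round(s['wrist_torque'],2))
if len(sys.argv)>1:
    x,y,b=map(float,sys.argv[1:4]); z=float(sys.argv[4]) if len(sys.argv)>4 else .0493
    print(delta([*j2w(x/1e3,y/1e3),z],np.degrees(JP[2])+b))
E
python3 g.py -88 -70 0
```

```text
t 5.025 z 0.0501 jig mm [-98.5 -69.5] r 120.5 bore -40.27
Fjig [ 0.   0.6 -0.4] M [0.05 0.02 0.02]
[-0.0105, -0.0005, 0.0008, 0.0003, 0.001, 0.0006]
```

Emit:
carry_out:
  deltas: [-0.004,-0.0005,0.0004,0,0,0,-0.007,-0.0005,0.0006,0,0,0,-0.009,-0.0005,0.0006,0,0,0]

```text
time: 5.4
eef_pos: [0.4683, -0.1058, 0.049]
tcp_rot: [0.344, 0.939, 0.0, -0.0]
contact_force: [0.1, 0.6, -0.8]
opening: 0.399
finger_force: 29.9
```

```bash
python3 g.py -80 -70 0
```

```text
t 5.4 z 0.049 jig mm [-90.8 -70.2] r 114.8 bore -40.25
Fjig [-0.3  0.5 -0.8] M [-0.05 -0.01  0.04]
[-0.0108, 0.0002, -0.0003, -0.0, -0.0001, 0.0009]
```

Emit:
carry_out:
  deltas: [-0.004,0,0,0,0,0,-0.008,0,0,0,0,0,-0.012,0,0,0,0,0,-0.015,0,0,0,0,0]

```text
time: 5.9
eef_pos: [0.48, -0.1157, 0.0491]
tcp_rot: [0.344, 0.939, -0.0, 0.0]
contact_force: [0.1, 0.4, -1.4]
opening: 0.389
finger_force: 29.9
```

```bash
python3 g.py -65 -70 0; python3 -c "
from h import *
snap('scene','scene4');b=np.load('pics/scene_p.npy')[170:260,225:335]
cv2.imwrite('pics/c4.png',cv2.resize(b[:,:,::-1],(660,540),interpolation=cv2.INTER_CUBIC))"
```

```text
t 5.9 z 0.0491 jig mm [-75.5 -70.2] r 103.1 bore -40.25
Fjig [-0.2  0.3 -1.4] M [-0.02 -0.02  0.03]
[-0.0105, 0.0002, -0.0002, -0.0, 0.0001, 0.001]
```

View pics/c4.png

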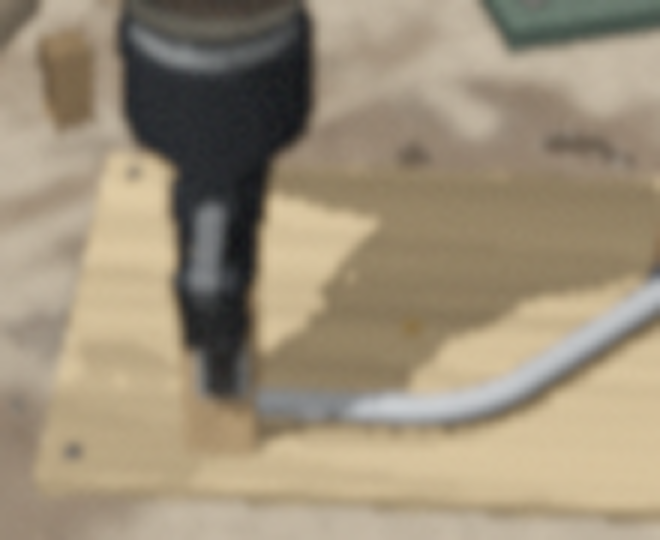

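The scene crop shows the bore threaded over the rod tip at about (258,405) and the block upright. Next I'll feel for the sideways play to centre it.

Emit:
carry_out:
  deltas: [-0.005,0.001,0,0,0,0,-0.01,0.0022,0,0,0,0,-0.01,0.0022,0,0,0,0]

```text
time: 6.32
eef_pos: [0.4887, -0.1207, 0.0488]
tcp_rot: [0.344, 0.939, -0.0, -0.0]
contact_force: [-1.1, -2.4, -1.5]
opening: 0.393
finger_force: 30.1
```

```bash
python3 g.py
```

```text
t 6.325 z 0.0488 jig mm [-65.6 -68.4] r 94.7 bore -40.22
Fjig [ 0.7 -2.5 -1.5] M [-0.41  0.25 -0.03]
```

Emit:
carry_out:
  deltas: [0,-0.0022,0,0,0,0,0,-0.0042,0,0,0,0,0,-0.0042,0,0,0,0]

```text
time: 6.7
eef_pos: [0.4866, -0.123, 0.0492]
tcp_rot: [0.345, 0.939, 0.001, 0.001]
contact_force: [2.4, 2.8, -2.1]
opening: 0.398
finger_force: 30.4
```

```bash
python3 g.py -50 -70 0
```

```text
t 6.7 z 0.0492 jig mm [-65.8 -71.4] r 97.1 bore -40.31
Fjig [ 0.   3.7 -2.1] M [ 0.56 -0.52  0.  ]
[-0.0158, 0.0014, -0.0001, 0.0021, 0.0008, -0.0001]
```

Emit:
carry_out:
  deltas: [-0.008,0.0014,0,0,0,0,-0.018,0.0014,0,0.001,0,0,-0.028,0.0014,0,0.002,0,0,-0.04,0.0034,0,0.002,0,0,-0.04,0.0034,0,0.002,0,0]

```text
time: 7.32
eef_pos: [0.5197, -0.1475, 0.0491]
tcp_rot: [0.344, 0.939, -0.001, -0.0]
contact_force: [-1.1, -0.7, -0.5]
opening: 0.393
finger_force: 30.7
```

```bash
python3 g.py
```

```text
t 7.325 z 0.0491 jig mm [-24.7 -68.8] r 73.1 bore -40.26
Fjig [-0.4 -1.3 -0.5] M [ 0.01 -0.01  0.04]
```

Emit:
carry_out:
  deltas: [0,-0.002,0,0,0,0,0,-0.004,0,0,0,0,0,-0.004,0,0,0,0]

```text
time: 7.7
eef_pos: [0.5166, -0.1487, 0.0489]
tcp_rot: [0.345, 0.939, 0.0, 0.0]
contact_force: [3.8, 3.7, -4.1]
opening: 0.395
finger_force: 30.9
```

```bash
python3 g.py -16 -70 0
```

```text
t 7.7 z 0.0489 jig mm [-26.2 -71.7] r 76.3 bore -40.32
Fjig [ 0.5  5.3 -4.1] M [ 0.65 -0.69  0.01]
[-0.0102, 0.0017, -0.0004, 0.0009, 0.0004, -0.0003]
```

```bash
cat > w.py <<'E'
# usage: w.py s_start step n [bend_deg] : rows through path positions s (mm; 0 = bend start)
import sys; from h import *; import os
s0,ds,n=float(sys.argv[1]),float(sys.argv[2]),int(sys.argv[3]); B=np.radians(float(sys.argv[4])) if len(sys.argv)>4 else BEND
z=.0492
def pt(s):
    s=s/1e3; L=.07*B
    if s<0: return np.array([s,-.07])
    a=min(s,L)/.07; return np.array([.07*np.sin(a),-.07*np.cos(a)])+max(s-L,0)*np.array([np.cos(a),np.sin(a)])
def pose(s):
    P=np.array([pt(s+u) for u in np.linspace(-15,15,31)])
    best=None
    c=pt(s); a0=np.arctan2(*(P[-1]-P[0])[::-1])
    for da in np.radians(np.linspace(-3,3,61)):
        t=np.array([np.cos(a0+da),np.sin(a0+da)]); nn=np.array([-t[1],t[0]]); d=(P-c)@nn
        w=np.ptp(d)
        if best is None or w<best[0]: best=(w,c+nn*(d.max()+d.min())/2,a0+da)
    return best
st=ctrl.get_state(); R=[]
for k in range(n):
    w,c,a=pose(s0+k*ds); R+=delta([*j2w(*c),z],np.degrees(JP[2]+a),(st['eef_pos'],st['tcp_rot']))
    print(np.round(c*1e3,1),round(np.degrees(a),1),end=' | ')
R=np.array(R).reshape(-1,6); R[:,3:5]=0; print(); print(np.round(R,4).ravel().tolist())
E
python3 g.py; python3 w.py -24 4 5
```

```text
t 7.7 z 0.0489 jig mm [-26.2 -71.7] r 76.3 bore -40.32
Fjig [ 0.5  5.3 -4.1] M [ 0.65 -0.69  0.01]
[-24. -70.] 0.0 | [-20. -70.] 0.0 | [-16. -70.] 0.0 | [-12. -70.] 0.1 | [ -8. -70.] 0.7 | 
[-0.0022, 0.0017, -0.0003, 0.0, 0.0, -0.0003, -0.0062, 0.0017, -0.0003, 0.0, 0.0, -0.0003, -0.0102, 0.0017, -0.0003, 0.0, 0.0, -0.0003, -0.0142, 0.0017, -0.0003, 0.0, 0.0, -0.0025, -0.0182, 0.0017, -0.0003, 0.0, 0.0, -0.012]
```

Emit:
carry_out:
  deltas: [-0.0022,0.0019,-0.0001,0,0,0,-0.0062,0.0019,-0.0001,0,0,0,-0.0102,0.0019,-0.0001,0,0,0,-0.0142,0.0019,-0.0001,0,0,-0.0025,-0.0182,0.0019,-0.0001,0,0,-0.012]

```text
time: 8.32
eef_pos: [0.5316, -0.1604, 0.0492]
tcp_rot: [0.338, 0.941, -0.001, -0.0]
contact_force: [-0.2, -0.5, -0.3]
opening: 0.397
finger_force: 31.1
```

```bash
python3 g.py; python3 w.py -4 4 5
```

```text
t 8.325 z 0.0492 jig mm [ -7.2 -70.9] r 71.3 bore -39.53
Fjig [ 0.2 -0.6 -0.3] M [-0.01 -0.01 -0.02]
[ -4.  -69.9] 1.6 | [ -0.  -69.6] 3.1 | [  3.9 -69.3] 4.9 | [  7.9 -68.8] 7.2 | [ 11.8 -68.2] 9.9 | 
[-0.0032, 0.001, -0.0, 0.0, 0.0, -0.0154, -0.0072, 0.0012, -0.0, 0.0, 0.0, -0.0401, -0.0112, 0.0015, -0.0, 0.0, 0.0, -0.0725, -0.0152, 0.0019, -0.0, 0.0, 0.0, -0.1125, -0.0191, 0.0025, -0.0, 0.0, 0.0, -0.1602]
```

```bash
cat >> h.py <<'E'
_gs=ctrl.get_state
def settle(k=4):
    ps=[];fs=[];qs=[]
    for _ in range(k):
        ctrl.read_camera('top'); s=_gs(); ps.append(s['eef_pos']);fs.append(s['contact_force']);qs.append(s['tcp_rot'])
    print('pos sd mm',np.round(np.std(ps,0)*1e3,2),'F',np.round(np.mean(fs,0),1)); 
    s['eef_pos']=np.mean(ps,0); q=np.mean(qs,0); s['tcp_rot']=q/np.linalg.norm(q); return s
E
sed -i 's/^st=ctrl.get_state()/st=settle(); print("jig",np.round(w2j(st["eef_pos"])*1e3,2),st["eef_pos"][2],"bore",np.degrees(np.arctan2(*(Rn.from_quat(st["tcp_rot"]).as_matrix()[:2,1][::-1]))-JP[2])-90)/' w.py; python3 w.py -4 4 5
```

```text
pos sd mm [0.24 0.24 0.09] F [ 0.3  0.  -0.6]
jig [ -7.2  -70.89] 0.04920214047654667 bore 0.7487715163309758
[ -4.  -69.9] 1.6 | [ -0.  -69.6] 3.1 | [  3.9 -69.3] 4.9 | [  7.9 -68.8] 7.2 | [ 11.8 -68.2] 9.9 | 
[-0.0032, 0.001, 0.0, 0.0, 0.0, -0.0157, -0.0072, 0.0011, 0.0, 0.0, 0.0, -0.0405, -0.0112, 0.0014, 0.0, 0.0, 0.0, -0.0728, -0.0151, 0.0019, 0.0, 0.0, 0.0, -0.1128, -0.019, 0.0024, 0.0, 0.0, 0.0, -0.1605]
```

Emit:
carry_out:
  deltas: [-0.0032,0.0009,0,0,0,-0.0157,-0.0072,0.0011,0,0,0,-0.04,-0.0112,0.0014,0,0,0,-0.073,-0.0151,0.0019,0,0,0,-0.113,-0.019,0.0024,0,0,0,-0.16]

```text
time: 9.15
eef_pos: [0.5479, -0.1705, 0.0492]
tcp_rot: [0.261, 0.965, -0.001, -0.0]
contact_force: [-0.2, 0.2, -0.6]
opening: 0.397
finger_force: 31.1
```

```bash
python3 w.py 16 4 5
```

```text
pos sd mm [0.27 0.19 0.09] F [ 0.2 -0.3 -1. ]
jig [ 11.78 -68.13] 0.0492172658987224 bore 9.964852046961013
[ 15.7 -67.4] 13.1 | [ 19.5 -66.4] 16.4 | [ 23.3 -65.2] 19.6 | [ 26.9 -63.7] 22.9 | [ 30.5 -62.1] 26.2 | 
[-0.004, 0.0, 0.0, 0.0, 0.0, -0.0547, -0.0079, 0.0004, 0.0, 0.0, 0.0, -0.1118, -0.0118, 0.0009, 0.0, 0.0, 0.0, -0.1689, -0.0157, 0.0017, 0.0, 0.0, 0.0, -0.2261, -0.0195, 0.0027, 0.0, 0.0, 0.0, -0.2832]
```

Forces are near zero, so I'll keep going.

Emit:
carry_out:
  deltas: [-0.004,0,0,0,0,-0.055,-0.0079,0.0004,0,0,0,-0.112,-0.0118,0.0009,0,0,0,-0.169,-0.0157,0.0017,0,0,0,-0.226,-0.0195,0.0027,0,0,0,-0.283]

```text
time: 9.98
eef_pos: [0.5656, -0.1776, 0.0489]
tcp_rot: [0.123, 0.992, -0.001, -0.001]
contact_force: [-0.4, -0.3, -0.3]
opening: 0.396
finger_force: 31.1
```

```bash
python3 w.py 36 4 4
```

```text
pos sd mm [0.14 0.04 0.02] F [ 0.6  0.3 -0.9]
jig [ 30.09 -61.98] 0.049069362619415136 bore 26.128262225676494
[ 34.  -60.2] 29.5 | [ 37.4 -58.2] 32.7 | [ 40.7 -56. ] 35.9 | [ 43.9 -53.6] 38.6 | 
[-0.0043, -0.0002, -0.0001, 0.0, 0.0, -0.0583, -0.0082, 0.0002, -0.0001, 0.0, 0.0, -0.1154, -0.0122, 0.0007, -0.0001, 0.0, 0.0, -0.1702, -0.0161, 0.0014, -0.0001, 0.0, 0.0, -0.2175]
```

Emit:
carry_out:
  deltas: [-0.0043,-0.0002,-0.0001,0,0,-0.058,-0.0082,0.0002,-0.0001,0,0,-0.115,-0.0122,0.0007,-0.0001,0,0,-0.17,-0.0161,0.0014,-0.0001,0,0,-0.2175]

```text
time: 10.68
eef_pos: [0.5812, -0.18, 0.0489]
tcp_rot: [0.015, 1.0, -0.0, -0.001]
contact_force: [-0.6, 0.8, -0.8]
opening: 0.396
finger_force: 31.0
```

```bash
python3 w.py 51 4 5; python3 w.py 75 0 1
```

```text
pos sd mm [0.04 0.02 0.02] F [ 0.8  0.7 -1.2]
jig [ 43.67 -53.59] 0.04904313962909643 bore 38.55745061798993
[ 46.2 -51.8] 40.3 | [ 49.2 -49.2] 42.3 | [ 52.2 -46.5] 43.8 | [ 55.1 -43.7] 44.9 | [ 57.9 -40.9] 45.5 | 
[-0.0031, -0.0002, -0.0002, 0.0, 0.0, -0.0311, -0.0071, -0.0, -0.0002, 0.0, 0.0, -0.065, -0.0111, 0.0002, -0.0002, 0.0, 0.0, -0.0914, -0.0151, 0.0006, -0.0002, 0.0, 0.0, -0.1101, -0.019, 0.0011, -0.0002, 0.0, 0.0, -0.1212]
pos sd mm [0.01 0.01 0.01] F [ 1.1  0.7 -1.7]
jig [ 43.65 -53.66] 0.049084747508092504 bore 38.5303252572827
[ 63.5 -35.2] 45.7 | 
[-0.027, 0.0021, -0.0001, 0.0, 0.0, -0.1251]
```

Emit:
carry_out:
  deltas: [-0.0031,-0.0002,-0.0002,0,0,-0.031,-0.0071,0,-0.0002,0,0,-0.065,-0.0111,0.0002,-0.0002,0,0,-0.091,-0.0151,0.0006,-0.0002,0,0,-0.11,-0.019,0.0011,-0.0002,0,0,-0.121]

```text
time: 11.7
eef_pos: [0.6012, -0.1801, 0.0495]
tcp_rot: [-0.046, 0.999, -0.001, -0.001]
contact_force: [-0.5, 0.2, -2.5]
opening: 0.396
finger_force: 31.0
```

```bash
python3 w.py 71 4 5;python3 g.py
```

```text
pos sd mm [0.15 0.01 0.01] F [ 0.1  0.4 -1.6]
jig [ 58.73 -40.82] 0.049585203236675826 bore 45.54412937660109
[ 60.7 -38. ] 45.7 | [ 63.5 -35.2] 45.7 | [ 66.3 -32.3] 45.7 | [ 69.1 -29.4] 45.7 | [ 71.9 -26.6] 45.7 | 
[-0.0034, 0.0005, 0.0004, 0.0, 0.0, -0.0027, -0.0074, 0.0006, 0.0004, 0.0, 0.0, -0.0027, -0.0114, 0.0006, 0.0004, 0.0, 0.0, -0.0027, -0.0154, 0.0006, 0.0004, 0.0, 0.0, -0.0027, -0.0194, 0.0006, 0.0004, 0.0, 0.0, -0.0027]
t 11.9 z 0.0496 jig mm [ 58.6 -40.9] r 71.4 bore 5.22
Fjig [-0.2  0.5 -1.5] M [ 0.07 -0.06 -0.02]
```

Emit:
carry_out:
  deltas: [-0.0034,0.0005,0.0004,0,0,-0.0027,-0.0084,0.0006,0.0004,0,0,-0.0027,-0.0134,0.0006,0.0004,0,0,-0.0027,-0.0184,0.0006,0.0004,0,0,-0.0027,-0.0234,0.0006,0.0004,0,0,-0.0027]

```text
time: 12.52
eef_pos: [0.6244, -0.1771, 0.0489]
tcp_rot: [-0.047, 0.999, -0.001, -0.001]
contact_force: [-0.3, -0.4, -1.1]
opening: 0.392
finger_force: 31.1
```

```bash
python3 w.py 97 4 4
```

```text
pos sd mm [0.35 0.02 0.09] F [ 0.1  0.2 -0.6]
jig [ 74.37 -23.65] 0.04899108937344272 bore 45.68658069604686
[ 78.9 -19.4] 45.7 | [ 81.6 -16.6] 45.7 | [ 84.4 -13.7] 45.7 | [ 87.2 -10.8] 45.7 | 
[-0.0061, -0.0003, -0.0002, 0.0, 0.0, -0.0002, -0.0101, -0.0003, -0.0002, 0.0, 0.0, -0.0002, -0.0141, -0.0003, -0.0002, 0.0, 0.0, -0.0002, -0.0181, -0.0003, -0.0002, 0.0, 0.0, -0.0002]
```

Still no forces. I'll move along to about s=111 and feel sideways to check the leg's line.

Emit:
carry_out:
  deltas: [-0.005,-0.0003,-0.0002,0,0,0,-0.01,-0.0003,-0.0002,0,0,0,-0.015,-0.0003,-0.0002,0,0,0,-0.02,0.0015,-0.0002,0,0,0,-0.02,0.002,-0.0002,0,0,0]

```text
time: 13.35
eef_pos: [0.6444, -0.1737, 0.0491]
tcp_rot: [-0.047, 0.999, -0.001, -0.0]
contact_force: [2.2, -2.5, -2.1]
opening: 0.394
finger_force: 31.2
```

```bash
python3 w.py 111 4 2
```

```text
pos sd mm [0.14 0.03 0.01] F [ 1.1 -2.2 -2.2]
jig [87.2  -8.31] 0.04918170038871726 bore 45.69003484459449
[88.6 -9.4] 45.7 | [91.4 -6.5] 45.7 | 
[-0.0002, -0.0018, -0.0, 0.0, 0.0, -0.0002, -0.0042, -0.0018, -0.0, 0.0, 0.0, -0.0002]
```

Emit:
carry_out:
  deltas: [0,-0.0022,0,0,0,0,0,-0.0042,0,0,0,0,0,-0.0042,0,0,0,0]

```text
time: 13.92
eef_pos: [0.6436, -0.1768, 0.0488]
tcp_rot: [-0.047, 0.999, 0.0, -0.001]
contact_force: [0.1, 2.2, 0.4]
opening: 0.39
finger_force: 31.3
```

```bash
python3 w.py 111 4 4
```

```text
pos sd mm [0.01 0.01 0.02] F [-0.7  2.  -1. ]
jig [ 88.82 -10.99] 0.04888582461592019 bore 45.67033118837409
[88.6 -9.4] 45.7 | [91.4 -6.5] 45.7 | [94.2 -3.7] 45.7 | [97.  -0.8] 45.7 | 
[-0.001, 0.0012, -0.0003, 0.0, 0.0, -0.0005, -0.005, 0.0012, -0.0003, 0.0, 0.0, -0.0005, -0.009, 0.0012, -0.0003, 0.0, 0.0, -0.0005, -0.013, 0.0013, -0.0003, 0.0, 0.0, -0.0005]
```

Emit:
carry_out:
  deltas: [-0.001,0.0019,-0.0002,0,0,-0.001,-0.005,0.0019,-0.0002,0,0,-0.003,-0.009,0.0019,-0.0002,0,0,-0.005,-0.013,0.0019,-0.0002,0,0,-0.005,-0.016,0.0019,-0.0002,0,0,-0.005]

```text
time: 14.75
eef_pos: [0.6602, -0.1742, 0.0493]
tcp_rot: [-0.049, 0.999, -0.001, -0.001]
contact_force: [-0.2, -0.3, -1.1]
opening: 0.397
finger_force: 31.3
```

```bash
python3 w.py 130.8 4 1 46; python3 g.py
```

```text
pos sd mm [0.24 0.03 0.06] F [-0.4  0.5 -0.3]
jig [99.64  1.76] 0.04929803707223629 bore 45.967637817174875
[102.2   5. ] 46.0 | 
[-0.0041, 0.0005, 0.0001, 0.0, 0.0, -0.0006]
t 14.95 z 0.0492 jig mm [99.4  1.6] r 99.4 bore 5.67
Fjig [-0.8  0.6  0.1] M [0.   0.02 0.02]
```

Emit:
carry_out:
  deltas: [-0.001,0.0002,0,0,0,0,-0.0018,0.0003,0,0,0,0,-0.0026,0.0003,0,0,0,0,-0.0032,0.0003,0,0,0,0]

```text
time: 15.45
eef_pos: [0.663, -0.1735, 0.0493]
tcp_rot: [-0.049, 0.999, -0.001, -0.001]
contact_force: [0.7, -0.5, -0.3]
opening: 0.391
finger_force: 31.3
```

Emit:
carry_out:
  deltas: [-0.0004,0,0,0,0,0,-0.0008,0,0,0,0,0]

```text
time: 15.7
eef_pos: [0.6638, -0.1734, 0.0493]
tcp_rot: [-0.049, 0.999, -0.001, -0.001]
contact_force: [-0.1, 0.2, -1.6]
opening: 0.393
finger_force: 31.3
```

```bash
python3 w.py 131.2 4 1 46;  python3 g.py
```

```text
pos sd mm [0.03 0.02 0.02] F [-0.1 -0.1 -0.2]
jig [101.98   4.68] 0.04930660402932752 bore 45.96107629227876
[102.5   5.3] 46.0 | 
[-0.0008, 0.0001, 0.0001, 0.0, 0.0, -0.0007]
t 15.9 z 0.0493 jig mm [102.    4.7] r 102.1 bore 5.66
Fjig [ 0.1 -0.1  0.1] M [ 0.07  0.01 -0.02]
```

Not in contact yet, so I'll creep on in small steps.

Emit:
carry_out:
  deltas: [-0.0005,0,0,0,0,0,-0.001,0,0,0,0,0]

```text
time: 16.15
eef_pos: [0.6648, -0.1733, 0.0493]
tcp_rot: [-0.049, 0.999, -0.001, -0.001]
contact_force: [0.9, 0.3, -0.5]
opening: 0.392
finger_force: 31.3
```

Emit:
carry_out:
  deltas: [-0.0004,0,0,0,0,0,-0.0008,0,0,0,0,0]

```text
time: 16.4
eef_pos: [0.6656, -0.1732, 0.0493]
tcp_rot: [-0.049, 0.999, -0.001, -0.001]
contact_force: [0.2, -0.1, 0.1]
opening: 0.395
finger_force: 31.3
```

Emit:
carry_out:
  deltas: [-0.0004,0,0,0,0,0,-0.0008,0,0,0,0,0]

```text
time: 16.65
eef_pos: [0.6664, -0.1731, 0.0493]
tcp_rot: [-0.049, 0.999, -0.001, -0.001]
contact_force: [0.1, 0.3, -0.3]
opening: 0.392
finger_force: 31.3
```

Emit:
carry_out:
  deltas: [-0.0004,0,0,0,0,0,-0.0008,0,0,0,0,0]

```text
time: 16.9
eef_pos: [0.6666, -0.1731, 0.0492]
tcp_rot: [-0.049, 0.999, -0.001, -0.002]
contact_force: [-2.1, -0.9, 1.3]
opening: 0.39
finger_force: 31.5
```

```bash
python3 g.py
```

```text
t 16.9 z 0.0492 jig mm [103.9   6.7] r 104.1 bore 5.67
Fjig [-1.  -2.1  1.3] M [-0.09  0.41 -0.02]
```

Contact with the collar shows as 2 N. Now I'll lower the block gently onto the board.

Emit:
carry_out:
  deltas: [0,0,0.0003,0,0,0,0,0,0.0006,0,0,0]

```text
time: 17.15
eef_pos: [0.6666, -0.1731, 0.0486]
tcp_rot: [-0.049, 0.999, -0.001, -0.001]
contact_force: [-4.1, -0.5, 2.3]
opening: 0.397
finger_force: 31.6
```

```bash
python3 g.py
```

```text
t 17.15 z 0.0486 jig mm [103.9   6.8] r 104.1 bore 5.67
Fjig [-2.8 -3.   2.3] M [-0.03  0.68 -0.03]
```

Emit:
carry_out:
  deltas: [0.0002,0,0.0003,0,0,0,0.0003,0,0.0005,0,0,0,0.0003,0,0.0005,0,0,0]

```text
time: 17.52
eef_pos: [0.6666, -0.1731, 0.0486]
tcp_rot: [-0.049, 0.999, -0.001, -0.001]
contact_force: [-6.0, -0.1, 4.4]
opening: 0.397
finger_force: 31.8
```

```bash
python3 g.py
```

```text
t 17.525 z 0.0486 jig mm [103.9   6.8] r 104.1 bore 5.67
Fjig [-4.5 -3.9  4.4] M [0.03 0.93 0.01]
```

Emit:
carry_out:
  deltas: [0.0003,0,-0.0003,0,0,0,0.0003,0,-0.0003,0,0,0,0.0003,0,-0.0003,0,0,0,0.0003,0,-0.0003,0,0,0]
  grip: 75

```text
time: 18.02
eef_pos: [0.6668, -0.1731, 0.0485]
tcp_rot: [-0.049, 0.999, -0.001, -0.0]
contact_force: [-0.6, 0.5, 0.3]
opening: 0.751
finger_force: 0.0
```

Emit:
carry_out:
  deltas: [0,0,-0.02,0,0,0,0,0,-0.06,0,0,0,0,0,-0.12,0,0,0,0,0,-0.12,0,0,0]

```text
time: 18.52
eef_pos: [0.671, -0.1746, 0.1786]
tcp_rot: [-0.049, 0.999, -0.004, 0.007]
contact_force: [-0.1, -0.2, 0.5]
opening: 0.75
finger_force: 0.0
```

Emit:
carry_out:
  deltas: [0,0.05,0,0,0,0,0,0.1,0,0,0,0,0,0.15,0,0,0,0,0,0.2,0,0,0,0]

```text
time: 19.02
eef_pos: [0.6466, 0.0276, 0.1686]
tcp_rot: [-0.049, 0.999, -0.001, -0.0]
contact_force: [0.9, 0.5, -0.3]
opening: 0.752
finger_force: 0.0
```

```bash
python3 -c "
from h import *
snap('top','top5');snap('scene','scene5')
a=np.load('pics/top_p.npy')[125:225,220:345];b=np.load('pics/scene_p.npy')[180:255,275:350]
cv2.imwrite('pics/c5.png',np.hstack([cv2.resize(a[:,:,::-1],(450,360),interpolation=cv2.INTER_CUBIC),cv2.resize(b[:,:,::-1],(345,360),interpolation=cv2.INTER_CUBIC)]))"
```

```text
(no output)
```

View pics/c5.png

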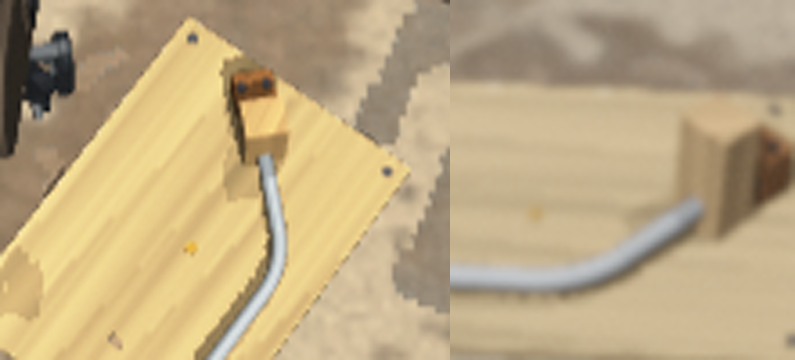

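The picture shows the block upright on the rod, up against the collar and post at about (258,100) in the left half. The gripper is clear. Handing in.

```bash
python3 -c "
from plant import ctrl
print(ctrl.sign_off())"
```

```text
the job is handed in; nothing more can be done
None
```

The stop block is on the rod, round the bend and standing upright against the collar, released with the gripper clear. I stopped on contact with the collar, and no reading I saw went above about 8 N. The job was handed in at about 19 s.

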